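# Dispense one microtube and nudge it onto the blue mat

### The job

Press the red plunger of the tube dispenser fully down once and let it spring back up, so that a single green tube comes out at the front. Then push that tube sideways across the worktop with the fingertips until its whole length lies on the blue mat, and leave it there. Do not pick up any tube, let no second tube out, and leave the two bottles and the marker pen where they are.

Things in the scene. Friction and masses are not known exactly. Their poses are not given: they have to be found in the camera images.
- dispenser: Bench dispenser fixed to the worktop: white drive housing (x = 0.027 to 0.107, 46 mm wide, 55 mm high, foot plate 80 mm wide); in front of it a narrow clear magazine (58 x 29 mm, 64 mm high, open below) with four green tubes stacked flat, their length along x. Origin on the worktop under the middle of the magazine; -x points out of the front, z up
- gate (a point): Middle of the foot of the magazine's front face, on the worktop (dispenser x = -0.029): a gate 14 mm high that lets only the lowest tube out, end first, along the dispenser's -x
- outlet (a point): Point on the worktop where the middle of the ejected tube comes to lie, its length along the dispenser's x (up to 25 mm farther out after a fast press)
- plunger (a joint): Travel of the red plunger, m: 0 up at rest, 0.022 fully pressed down. It is sprung and returns by itself; pressing takes about 3 N at first and 6 to 10 N at the bottom. A geared pusher inside follows it 2.75 times as far and shoves out the lowest tube; when the plunger comes up again the next tube drops into place
- plunger_top (a point): Centre of the top of the plunger's round red cap, 30 mm in diameter, at x = 0.060, y = 0 of the dispenser and 92 mm above the worktop when up (70 mm when down); it moves straight down when pressed
- tube_0: The lowest green microtube in the magazine, the one that comes out; all four are alike and lie flat, 46 mm long, 13 mm wide, 12 mm high. Origin on its underside, 2 mm from its mid-length; the tube's long axis is its y axis, z up; smooth slippery plastic, 10 to 17 g. It tips over if pushed well above its mid-height
- tube_0_end_a (a point): Tapered end of the lowest tube, at its mid-height (6 mm); it comes out last
- tube_0_end_b (a point): Cap end of the lowest tube, at its mid-height (6 mm); it faces the gate and comes out first
- tube_1: Second green tube from the bottom, which must stay in the magazine; origin on its underside
- tube_2: Third green tube from the bottom, which must stay in the magazine; origin on its underside
- tube_3: Top green tube, which must stay in the magazine; origin on its underside
- blue_mat: Blue mat, 110 mm along its x, 80 mm along its y, paper-thin and flush on the worktop so that tubes slide over its edge freely. Origin at its centre, axes along those of the dispenser. It lies in front of the dispenser on the left or on the right of the ejected tube
- yellow_mat: Yellow mat, the same size as the blue one, on the other side; not wanted
- glass_bottle: Glass bottle with a blue screw cap, 56 mm in diameter, 104 mm high, beside the dispenser on its left; origin at the centre of its base; leave alone
- white_bottle: Small white bottle, 31 mm in diameter, 66 mm high, beside the dispenser on its right; origin at the centre of its base; leave alone
- marker: Black marker pen, 130 mm long (its y axis), 13 mm wide, 16 mm high, lying on the worktop in front of the mats; origin at the middle of its underside; leave alone

How it is judged:
By the outcome, as a careful person would: the job done as asked, in the order asked, and still so for the second after the job is handed in, with the robot touching nothing.
It also fails if it takes over 48 s, if anything falls off the work surface, if the arm or the gripper's body presses on something with over 40 N, if the wrist force passes 120 N, or if a joint passes its speed limit or range.

### The arm

A 7-joint arm with a two-finger parallel gripper is mounted at the origin on a cart in front of the work surface, level with it; the furniture and walls round the work are solid. World frame = base frame: x ahead of the robot, y to its left, z up, the work surface at z = 0. Lengths are in m, angles in degrees, forces in N, time in s.
With the tool pointing down it reaches from about 0.425 to 0.875 m from the base axis. Payload 4.7 kg.
Tool frame: the origin (TCP) lies between the finger pads; the fingertips stand env.finger_overhang ahead of it and the grasp point (between the pads) lies 5 mm behind it (env.finger_overhang is the distance from the TCP to the fingertips, in m); z points along the fingers, y is the line along which they close (so a half turn about z gives the same grasp; the last joint's range is limited). The gripper opens to 87 mm and grips with 3 to 60 N. Pads are 19 mm wide; open, the fingers measure 117 mm over their backs; the gripper's body (75 mm by 190 mm) begins 51 mm behind the grasp point.
Start: joints at [-69.322, 18.392, -4.016, 83.108, 1.295, 78.541, -3.26], TCP at [0.221, 0.611, 0.237] pointing down, gripper open.
Joint ranges: [-163.93, 163.93], [-17.29, 119.83], [-79.2, 71.16], [3.27, 140.29], [-89.18, 269.18], [5.43, 117.66], [-154.24, 154.24]. Speed limits (degrees/s): [147.25, 147.25, 180, 180, 180, 180, 180].

### API

Orientations are given as [roll, pitch, yaw] about the fixed x, y, z axes, in that order (R = Rz(yaw) Ry(pitch) Rx(roll)).
In Python, from cell import telemetry, eyes, env, models gives the robot as it stands. The module is installed in compiled form; this text tells all that it offers.
- The arm moves only by the tool drive_tool, never from a script. Its arguments are lists of equal length, an entry for each row: "angular": the turn, a rotation vector about the tool's x, y, z in rad, a list of three; "delta_pos": the shift along the tool's x, y, z in cm, a list of three; "gripper": the finger opening in cm, from 0 to 8.7. A call has 1 to 20 rows; each row shifts and turns the commanded pose from where the row before left it, along the tool's axes as they then stand; what a row does not reach is not made up. A row lasts 1/10 s, in which the tool goes at most 50 mm and 8.59 degrees, less where a joint would pass 70% of its speed; a pose out of reach is approached as far as the arm can. A call with a gripper value outside its range is refused whole. The fingers move at their own pace and stop on an object; "squeeze" is the grip in N (left out, the last holds). Time passes only in rows, so rows that do not move let the fingers close. It gives the time, the measured TCP pose, the force, the opening and the grip force at its end, in the units of the state.
- telemetry.get_obs(): the state, without advancing time (a new reading comes with each control period).
- eyes.read_camera(name): name is "scene" or "top"; returns a dict with "pixels" (420x560x3 uint8, red, green, blue), "mtx" (3x3 intrinsics, pixels), "origin" and "orientation" of the camera in the world. Camera axes: x right, y down, z forward; pixel columns grow to the right and rows downward; lengths in m; the calibration is good to about 2 mm. A picture is of the moment at which its call begins. There is no depth.
- env.sign_off(): hands the job in; it is judged then, once.
Trained networks look in a picture, given as the dict that the camera call returned (one of the last four; its "shot" number tells which), for a name from the list of things; names that differ only in an ending like _2 or _b are one class to them, and where a whole thing is asked for, a point or a joint stands for the part that bears it (a point fixed in the world has none). Each returns a list of dicts, best first, with "p" (0 to 1); they miss things now and then, are a little off and sometimes report something else, mostly with a low value. They report only what shows in the picture. A call takes as long as a camera call.
- models.search_frame(picture, target): "centre" ([column, row] in pixels, amid what is visible of it).
- models.cut_out(picture, target): "pixels" (420x560 bool, what is visible of it) and "centre" ([column, row] in pixels, amid what is visible of it).
The state is a dict: "time_s": time; "qpos": joint angles; "joint_velocities": joint speeds; "effort": joint torques, N m; "tool_pos": TCP position; "tool_rot": TCP orientation; "force": force on the tool from outside, world axes, zero at the start; "wrist_torque": the same for the moment, N m; "grip_width": finger opening in m; "grasp_force": force on a finger pad.
Only numpy, scipy, OpenCV 4.12 (cv2) and the standard library are available. Lean on these libraries where they do the work, as an engineer would, in place of code of your own. Each camera call takes 0.05 s, during which the arm holds its last target. There are 200 camera calls.

## Working session

There is one attempt and no reset: what is moved stays moved. The work goes in short steps, Python scripts to look and compute and a tool call to move; the robot and the scene stay as the last step left them, time stands still between calls to the robot, and variables do not carry over. Pictures are saved under pics/ and viewed, at most 10 in all, crops included, and the job is handed in when it is done.

Besides the shell and the picture viewer there is one more tool, called after "Call:" in YAML: its name, and indented under it one key for each argument. drive_tool: Moves the arm, as the interface text tells. Its arguments: {"type":"object","properties":{"angular":{"type":"array","items":{"type":"array","items":{"type":"number"}}},"delta_pos":{"type":"array","items":{"type":"array","items":{"type":"number"}}},"gripper":{"type":"array","items":{"type":"number"}},"squeeze":{"type":"number"}},"required":["angular","delta_pos","gripper"]}

```bash
mkdir -p pics
cat > h.py <<'E'
import numpy as np, cv2
from scipy.spatial.transform import Rotation as R
from cell import telemetry, eyes, env, models
def Rm(o):
    o=np.array(o,float)
    return o if o.shape==(3,3) else R.from_euler('xyz',o,degrees=True).as_matrix()
def ground(cam,px,z):
    d=Rm(cam['orientation'])@np.linalg.inv(cam['mtx'])@np.array([px[0],px[1],1.])
    o=np.array(cam['origin']); return o+d*(z-o[2])/d[2]
def save(cam,n,**k): cv2.imwrite('pics/'+n+'.png',cam['pixels'][:,:,::-1])
E
python3 - <<'E'
from h import *
print(env.finger_overhang, telemetry.get_obs())
for n in ['top','scene']:
    c=eyes.read_camera(n); save(c,n+'0'); print(n,c['origin'],c['orientation'],c['mtx'].tolist() if hasattr(c['mtx'],'tolist') else c['mtx'])
    for t,z in [('plunger_top',.092),('dispenser',0.05),('blue_mat',0),('yellow_mat',0),('glass_bottle',.104),('white_bottle',.066),('marker',.016),('tube_0',.03),('gate',0),('outlet',0)]:
        for r in models.search_frame(c,t)[:2]:
            print(t,round(r['p'],2),np.round(r['centre']),ground(c,r['centre'],z).round(3))
E
```

```text
0.014 {'time_s': 0.0, 'qpos': array([-69.32213095,  18.43825087,  -4.01599467,  83.17478485,
         1.29575149,  78.54027397,  -3.25932437]), 'joint_velocities': array([-0.10411353, -0.09321635, -0.04526357,  0.14637156, -0.03359574,
        0.0792396 , -0.07316657]), 'effort': array([-4.91301557e-05, -4.91282845e+01, -4.03854540e-01, -3.12531137e+01,
       -6.38217176e-02,  4.36741335e-02,  1.70588742e-04]), 'tool_pos': array([0.2207949 , 0.61079413, 0.23547174]), 'tool_rot': array([-1.79891977e+02,  6.32668847e-03,  1.60133149e+02]), 'force': array([-0.46935647, -0.01271092,  0.13387554]), 'wrist_torque': array([0.00293145, 0.00899691, 0.01615394]), 'grasp_force': 0.0, 'grip_width': 0.08710520749108938}
top [0.53449668 0.00249978 0.91805793] [-177.92841506    0.41407306  -88.59677107] [[514.3379983096747, 0.0, 279.88569792862256], [0.0, 514.3379983096747, 211.76931892563636], [0.0, 0.0, 1.0]]
plunger_top 0.48 [253. 165.] [0.638 0.054 0.092]
dispenser 0.9 [256. 170.] [0.635 0.053 0.05 ]
blue_mat 0.72 [315. 241.] [ 0.516 -0.055  0.   ]
blue_mat 0.24 [255. 172.] [0.638 0.056 0.   ]
[... 435 characters left out ...]
629751 -0.5317705   0.51379927] [-119.94073649   -0.4641382   -42.70618112] [[409.4455813558651, 0.0, 277.112294910259], [0.0, 409.4455813558651, 202.94372990114516], [0.0, 0.0, 1.0]]
plunger_top 0.44 [290. 186.] [0.628 0.041 0.092]
dispenser 0.64 [285. 212.] [0.589 0.016 0.05 ]
blue_mat 0.74 [288. 260.] [ 0.524 -0.064  0.   ]
blue_mat 0.57 [292. 186.] [0.756 0.162 0.   ]
yellow_mat 0.77 [217. 230.] [0.48  0.121 0.   ]
glass_bottle 0.72 [265. 184.] [0.576 0.065 0.104]
white_bottle 0.86 [333. 220.] [ 0.623 -0.092  0.066]
marker 0.78 [228. 260.] [ 0.42  -0.     0.016]
gate 0.91 [285. 214.] [0.641 0.069 0.   ]
gate 0.16 [289. 185.] [0.753 0.17  0.   ]
outlet 0.56 [285. 210.] [0.654 0.081 0.   ]
```

```bash
cd pics; python3 -c "
import cv2,numpy as np
a=cv2.imread('top0.png');b=cv2.imread('scene0.png');print(a.shape)"
```

```text
(420, 560, 3)
```

View pics/top0.png

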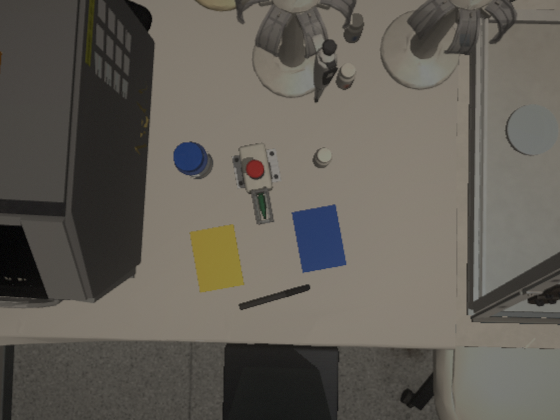

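View pics/scene0.png

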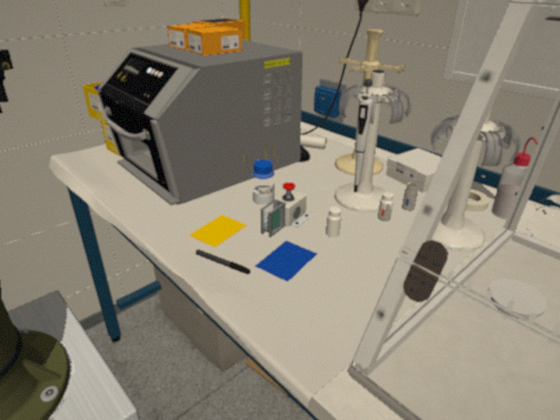

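The top view shows the red cap at (255,169), the magazine in front at (263,207), the blue mat on the right (319,239), yellow at (217,257) and the marker at (275,297). The scene view agrees. A tall oven stands on the left, between the arm and the dispenser.

```bash
python3 - <<'E'
from h import *
T=eyes.read_camera('top'); S=eyes.read_camera('scene')
def blob(c,f):
    hsv=cv2.cvtColor(c['pixels'],cv2.COLOR_RGB2HSV).astype(int); m=f(hsv[...,0],hsv[...,1],hsv[...,2]).astype(np.uint8)
    n,l,s,ce=cv2.connectedComponentsWithStats(m); return [(ce[i],s[i],(l==i)) for i in np.argsort(-s[1:,4])[:4]+1]
red=lambda h,s,v:((h<6)|(h>174))&(s>150)&(v>90)
blue=lambda h,s,v:(h>108)&(h<130)&(s>150)&(v>60)
yel=lambda h,s,v:(h>22)&(h<30)&(s>170)&(v>120)
for nm,c in(('T',T),('S',S)):
    for b in blob(c,red)[:2]: print(nm,'red',b[0].round(1),b[1],ground(c,b[0],.09).round(4))
    for q,f in(('blue',blue),('yel',yel)):
        for b in blob(c,f)[:3]:
            if b[1][4]<300: continue
            p=np.argwhere(b[2])[:,::-1]
            g=np.array([ground(c,x,0)[:2] for x in p],np.float32)
            r=cv2.minAreaRect(g); print(nm,q,b[0].round(1),b[1],g.mean(0).round(4),r)
for px in[(180,205),(120,160),(300,152)]: print('oven base',ground(S,px,0).round(3))
for t,z in [('white_bottle',.066),('glass_bottle',.104),('marker',.016),('tube_0',.03)]:
  for nm,c in(('T',T),('S',S)):
    for r in models.cut_out(c,t)[:1]: 
        p=np.argwhere(r['pixels'])[:,::-1]; print(nm,t,r['p'],r['centre'],p.min(0),p.max(0),ground(c,r['centre'],z).round(3))
E
python3 -c "
import cv2
a=cv2.imread('pics/top0.png')[130:320,140:380]; cv2.imwrite('pics/crop.png',cv2.resize(a,None,fx=3.1,fy=3.1,interpolation=2))"
```

```text
T red [254.6 168.5] [247 161  17  16 226] [0.6333 0.0517 0.09  ]
T blue [187.4 156.3] [174 143  28  28 620] [0.6632 0.1784] ((0.6628304719924927, 0.1782197654247284), (0.048760417848825455, 0.04855287820100784), 1.721225619316101)
S red [522.3 159.1] [515 153  15  13 145] [ 1.1819 -0.2492  0.09  ]
S red [288.5 185.7] [283 183  12   7  64] [0.6293 0.0464 0.09  ]
S blue [285.6 260.4] [257 242  58  38 589] [ 0.52   -0.0613] ((0.5225760340690613, -0.06008589267730713), (0.10322174429893494, 0.07384301722049713), 11.4747896194458)
S yel [217.5 230.3] [191 215  54  31 847] [0.4817 0.1203] ((0.48401057720184326, 0.12132381647825241), (0.10476326942443848, 0.07432821393013), 11.322933197021484)
oven base [0.478 0.274 0.   ]
oven base [0.486 0.634 0.   ]
oven base [0.941 0.313 0.   ]
T white_bottle 0.87 [319.8, 155.8] [312 146] [331 167] [ 0.66  -0.055  0.066]
S white_bottle 0.91 [334.4, 220.1] [326 206] [341 236] [ 0.626 -0.093  0.066]
S glass_bottle 0.72 [263.0, 187.5] [252 159] [274 204] [0.564 0.058 0.104]
T marker 0.67 [274.3, 298.2] [239 284] [309 308] [0.416 0.016 0.016]
S marker 0.69 [227.5, 262.5] [196 249] [250 273] [ 0.417 -0.005  0.016]
T tube_0 0.53 [262.9, 200.4] [257 193] [265 217] [0.585 0.04  0.03 ]
```

View pics/crop.png

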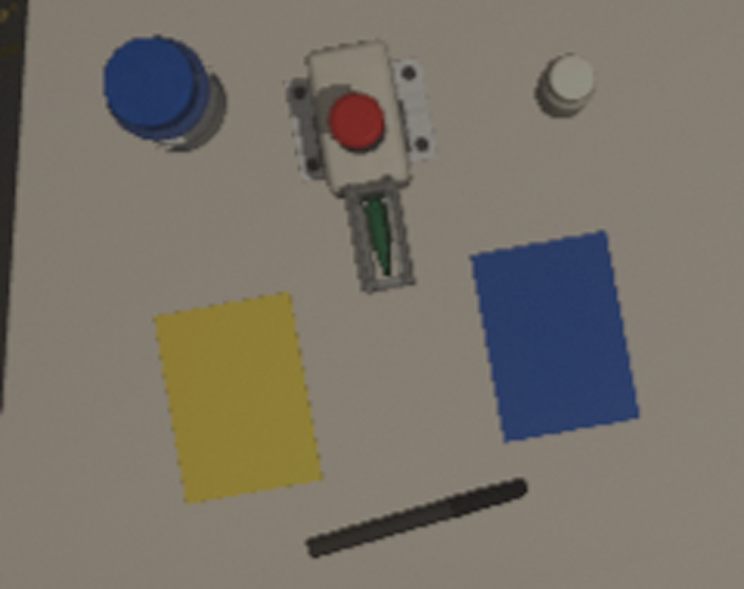

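Run:
```python
from h import *
T=eyes.read_camera('top'); S=eyes.read_camera('scene')
def proj(c,P): 
    q=c['mtx']@(Rm(c['orientation']).T@(np.array(P)-c['origin'])); return (q[:2]/q[2]).round(0)
for z in(.2,.25,.3,.35,.4): print(z,[ (proj(S,p).tolist(),proj(T,p).tolist()) for p in [(.48,.27,z),(.6,.29,z),(.48,.6,z)]])
g=np.array([ground(T,(140+x/3.1,130+y/3.1),0)[:2] for x,y in[(472,256),(605,232),(638,417),(506,441),(155,317),(290,292),(322,478),(186,502)]])
print(g.round(3)); 
for k in(0,4):
    q=g[k:k+4]; print('centre',q.mean(0).round(4)); 
    for a,b in((3,0),(2,1)): d=q[b]-q[a]; print(np.degrees(np.arctan2(d[1],d[0])),np.linalg.norm(d))
    d=q[0]-q[1]; print(np.degrees(np.arctan2(-d[0],d[1])))
# housing/magazine front corners z=.064
print(ground(T,(140+370/3.1,130+290/3.1),.064),ground(T,(140+412/3.1,130+284/3.1),.064))
print('housing',[ground(T,(140+x/3.1,130+y/3.1),.055)[:2].round(3) for x,y in[(308,52),(383,42),(408,182),(335,192)]])
```

```text
0.2 [([172.0, 128.0], [91.0, 265.0]), ([211.0, 115.0], [80.0, 179.0]), ([110.0, 97.0], [-144.0, 259.0])]
0.25 [([169.0, 106.0], [77.0, 267.0]), ([210.0, 94.0], [65.0, 175.0]), ([106.0, 79.0], [-176.0, 261.0])]
0.3 [([166.0, 83.0], [60.0, 270.0]), ([208.0, 73.0], [47.0, 170.0]), ([103.0, 59.0], [-213.0, 263.0])]
0.35 [([163.0, 58.0], [40.0, 274.0]), ([207.0, 50.0], [27.0, 165.0]), ([99.0, 39.0], [-256.0, 266.0])]
0.4 [([160.0, 32.0], [17.0, 278.0]), ([205.0, 26.0], [2.0, 159.0]), ([94.0, 18.0], [-308.0, 270.0])]
[[ 0.567 -0.012]
 [ 0.582 -0.088]
 [ 0.477 -0.11 ]
 [ 0.461 -0.034]
 [ 0.527  0.17 ]
 [ 0.543  0.092]
 [ 0.437  0.071]
 [ 0.421  0.148]]
centre [ 0.5216 -0.0611]
11.760814354031906 0.1079333134456091
11.282121059288475 0.10782720829805348
11.624249907420001
centre [0.4823 0.1202]
11.28731969831678 0.10762710643771824
11.354686387666366 0.10828679749415762
11.886886412335297
[0.54483496 0.04303459 0.064     ] [0.54859645 0.02061852 0.064     ]
housing [array([0.674, 0.081]), array([0.68, 0.04]), array([0.604, 0.024]), array([0.598, 0.064])]
```

Call:
drive_tool:
  angular:
    - [0,0,0]
    - [0,0,0]
    - [0,0,0]
    - [0,0,0]
    - [0,0,0]
    - [0,0,0]
    - [0,0,0.09]
    - [0,0,0.09]
    - [0,0,0.09]
    - [0,0,0.09]
    - [0,0,0.09]
    - [0,0,0.09]
    - [0,0,0.09]
    - [0,0,0.09]
    - [0,0,0.09]
    - [0,0,0.09]
    - [0,0,0.09]
    - [0,0,0]
  delta_pos:
    - [0,-2.7,-2.8]
    - [0,-2.7,-2.8]
    - [0,-2.7,-2.8]
    - [0,-2.7,-2.8]
    - [0,-2.7,-2.8]
    - [0,-2.7,-2.8]
    - [-4.6,-0.2,0]
    - [-4.6,-0.2,0]
    - [-4.6,-0.2,0]
    - [-4.6,-0.2,0]
    - [-4.6,-0.2,0]
    - [-4.6,-0.2,0]
    - [-4.6,-0.2,0]
    - [-4.6,-0.2,0]
    - [-4.6,-0.2,0]
    - [-4.6,-0.2,0]
    - [-4.6,-0.2,0]
    - [0,0,0]
  gripper: [0,0,0,0,0,0,0,0,0,0,0,0,0,0,0,0,0,0]

```text
time_s: 3.5
tool_pos: [0.492, 0.0885, 0.4053]
tool_rot: [179.9, 0.1, 102.6]
force: [0.9, -0.8, -0.0]
grip_width: 0.0005
grasp_force: 0.0
```

Call:
drive_tool:
  angular:
    - [0,0,0]
    - [0,0,0]
    - [0,0,0]
    - [0,0,0]
    - [0,0,0]
    - [0,0,0]
    - [0,0,0]
    - [0,0,0.019]
    - [0,0,0]
    - [0,0,0]
  delta_pos:
    - [-0.86,1.63,3.3]
    - [-0.86,1.63,3.3]
    - [-0.86,1.63,3.3]
    - [-0.86,1.63,3.3]
    - [-0.86,1.63,3.3]
    - [-0.86,1.63,3.3]
    - [-0.86,1.63,3.3]
    - [-0.86,1.63,3.3]
    - [0,0,0]
    - [0,0,0]
  gripper: [0,0,0,0,0,0,0,0,0,0]

```text
time_s: 4.5
tool_pos: [0.6326, 0.0605, 0.1402]
tool_rot: [-179.9, -0.0, 102.3]
force: [0.2, -0.5, 0.1]
grip_width: 0.0006
grasp_force: 0.0
```

Run:
```python
from h import *
S=eyes.read_camera('scene'); o=telemetry.get_obs(); print(o['tool_pos'],o['tool_rot'],o['force'])
a=S['pixels'][110:290,180:420,::-1]; cv2.imwrite('pics/pre.png',cv2.resize(a,None,fx=3.2,fy=3.2,interpolation=2))
```

```text
[0.63331532 0.0607527  0.14181588] [ 1.79938192e+02 -2.25039294e-02  1.02369676e+02] [-0.15177423 -0.73539801  0.39120366]
```

View pics/pre.png

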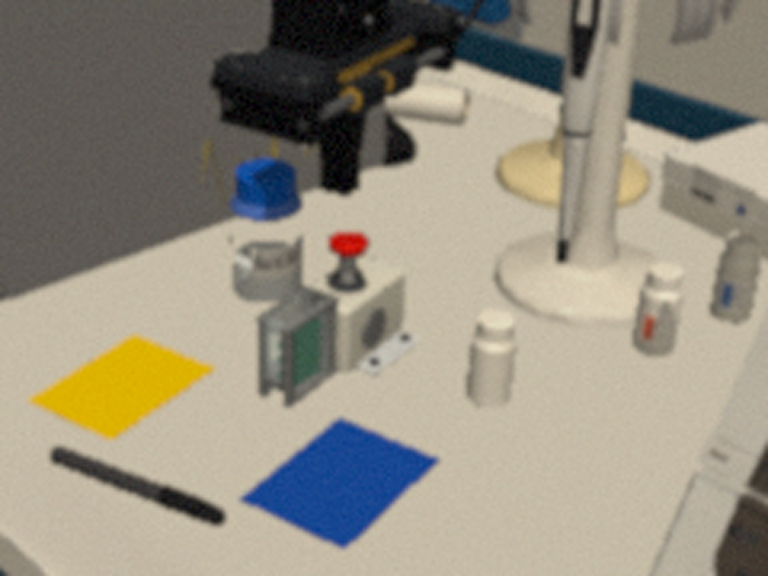

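The closed fingers hang above the red cap (crop 348,240) and slightly to its left, with everything else in place. I'll correct this and come down to just above the cap.

Call:
drive_tool:
  angular:
    - [0,0,0.013]
    - [0,0,0]
    - [0,0,0]
    - [0,0,0]
  delta_pos:
    - [-0.6,-0.1,0.5]
    - [-0.5,-0.1,1.0]
    - [0,0,1.0]
    - [0,0,0]
  gripper: [0,0,0,0]

```text
time_s: 4.95
tool_pos: [0.6321, 0.0487, 0.114]
tool_rot: [-179.8, -0.0, 101.5]
force: [-0.2, -0.1, -0.5]
grip_width: 0.0005
grasp_force: 0.0
```

Run:
```python
from h import *
o=telemetry.get_obs(); print(o['tool_pos'],o['tool_rot'],o['force'])
```

```text
[0.63205608 0.04872182 0.11395218] [-1.79845454e+02 -2.98499835e-02  1.01545964e+02] [-0.23941179 -0.11951101 -0.49341816]
```

Call:
drive_tool:
  angular:
    - [0,0,0]
    - [0,0,0]
    - [0,0,0]
    - [0,0,0]
    - [0,0,0]
    - [0,0,0]
    - [0,0,0]
    - [0,0,0]
    - [0,0,0]
    - [0,0,0]
    - [0,0,0]
    - [0,0,0]
    - [0,0,0]
    - [0,0,0]
    - [0,0,0]
    - [0,0,0]
  delta_pos:
    - [0,0,0.2]
    - [0,0,0.2]
    - [0,0,0.2]
    - [0,0,0.2]
    - [0,0,0.2]
    - [0,0,0.2]
    - [0,0,0.2]
    - [0,0,0.2]
    - [0,0,0.2]
    - [0,0,0.2]
    - [0,0,0.2]
    - [0,0,0.2]
    - [0,0,0.2]
    - [0,0,0.2]
    - [0,0,0]
    - [0,0,0]
  gripper: [0,0,0,0,0,0,0,0,0,0,0,0,0,0,0,0]

```text
time_s: 6.55
tool_pos: [0.6336, 0.0491, 0.0881]
tool_rot: [180.0, -0.0, 101.6]
force: [-2.0, 0.7, 4.6]
grip_width: 0.0005
grasp_force: 2.6
```

Call:
drive_tool:
  angular:
    - [0,0,0]
    - [0,0,0]
    - [0,0,0]
    - [0,0,0]
    - [0,0,0]
  delta_pos:
    - [0,0,0.15]
    - [0,0,0.15]
    - [0,0,0.15]
    - [0,0,0]
    - [0,0,0]
  gripper: [0,0,0,0,0]

```text
time_s: 7.05
tool_pos: [0.6336, 0.0491, 0.0844]
tool_rot: [180.0, -0.0, 101.6]
force: [-4.1, 0.5, 8.9]
grip_width: 0.0002
grasp_force: 4.7
```

Call:
drive_tool:
  angular:
    - [0,0,0]
    - [0,0,0]
    - [0,0,0]
    - [0,0,0]
  delta_pos:
    - [0,0,0.15]
    - [0,0,0.15]
    - [0,0,0]
    - [0,0,0]
  gripper: [0,0,0,0]

```text
time_s: 7.45
tool_pos: [0.6337, 0.0491, 0.0843]
tool_rot: [180.0, -0.1, 101.6]
force: [-10.6, 0.1, 23.4]
grip_width: 0.0003
grasp_force: 12.0
```

Force jumped with no further travel, so it is at the hard stop and fully pressed. Now I'll release smoothly.

Call:
drive_tool:
  angular:
    - [0,0,0]
    - [0,0,0]
    - [0,0,0]
    - [0,0,0]
    - [0,0,0]
    - [0,0,0]
    - [0,0,0]
    - [0,0,0]
    - [0,0,0]
    - [0,0,0]
    - [0,0,0]
    - [0,0,0]
    - [0,0,0]
  delta_pos:
    - [0,0,-0.3]
    - [0,0,-0.3]
    - [0,0,-0.3]
    - [0,0,-0.3]
    - [0,0,-0.3]
    - [0,0,-0.3]
    - [0,0,-0.4]
    - [0,0,-0.5]
    - [0,0,-1]
    - [0,0,-2]
    - [0,0,-2]
    - [0,0,-2]
    - [0,0,0]
  gripper: [0,0,0,0,0,0,0,0,0,0,0,0,0]

```text
time_s: 8.75
tool_pos: [0.6352, 0.0487, 0.1805]
tool_rot: [179.7, 0.0, 101.6]
force: [0.3, -0.1, -0.2]
grip_width: 0.0002
grasp_force: 0.0
```

Run:
```python
from h import *
o=telemetry.get_obs(); print(o['time_s'],o['tool_pos'],o['tool_rot'],o['force'])
S=eyes.read_camera('scene');T=eyes.read_camera('top')
for c in(S,T):
  hsv=cv2.cvtColor(c['pixels'],cv2.COLOR_RGB2HSV).astype(int)
  m=((hsv[...,0]>45)&(hsv[...,0]<100)&(hsv[...,1]>70)).astype(np.uint8)
  n,l,s,ce=cv2.connectedComponentsWithStats(m)
  for i in range(1,n):
    if s[i,4]>20: print(s[i],ce[i].round(1),ground(c,ce[i],.006).round(4))
  for r in models.search_frame(c,'tube_0'): print(r, ground(c,r['centre'],.006).round(4))
a=S['pixels'][170:290,200:360,::-1]; b=T['pixels'][130:320,180:350,::-1]
cv2.imwrite('pics/post.png',np.hstack([cv2.resize(a,(440,330),interpolation=2),cv2.resize(b,(295,330),interpolation=2)]))
```

```text
8.75 [0.63522345 0.04865263 0.18054026] [1.79690779e+02 1.52545563e-02 1.01556260e+02] [ 0.34767879 -0.09305743 -0.19311498]
[110 106   8  13  24] [113.6 112.4] [0.6626 1.0811 0.006 ]
[123 108   9  14  23] [125.7 114.1] [0.6887 1.029  0.006 ]
[315 117  41  20 173] [335.9 126.7] [1.2001 0.382  0.006 ]
[377 136  33  17 143] [391.7 145.1] [1.2004 0.142  0.006 ]
[475 168  11  11  32] [479.2 173. ] [ 1.2065 -0.1477  0.006 ]
[474 171  27  15  92] [489.4 178.7] [ 1.1911 -0.1835  0.006 ]
[530 189  20  14 101] [539.7 194.7] [ 1.1954 -0.3115  0.006 ]
[ 73 198  46 142 857] [ 96.1 266.4] [0.2271 0.1668 0.006 ]
[272 214   8  15  77] [275.4 220.8] [0.5983 0.0552 0.006 ]
[252 234  12  10  39] [257.7 238.3] [0.5225 0.0289 0.006 ]
[150 282   8  10  32] [154.3 286.7] [0.2824 0.0379 0.006 ]
[135 290   8  10  22] [139.  294.9] [0.2517 0.0364 0.006 ]
[118 302  11   7  29] [123.1 304.7] [0.2202 0.0322 0.006 ]
```

View pics/post.png

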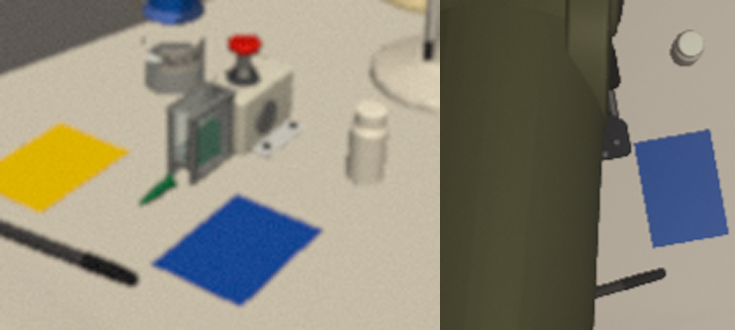

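The scene view shows the plunger back up and one green tube lying in front of the gate. Its ends are at about (251,244) and (264,235). The arm hides the top view.

```bash
cat >> h.py <<'E'
O=np.array([.575,.0376]); ya=np.radians(11.5); ex=np.array([np.cos(ya),np.sin(ya)]); ey=np.array([-ex[1],ex[0]])
def disp(p): d=np.array(p)[:2]-O; return np.array([d@ex,d@ey])
def go(x,y,z,yaw=101.5):
    "remaining shift in tool axes (cm) and turn (rad)"
    o=telemetry.get_obs(); W=np.r_[O+x*ex+y*ey,z]; Rt=Rm(o['tool_rot'])
    print('pos',disp(o['tool_pos']).round(4),o['tool_pos'][2].round(4),'shift cm',((Rt.T@(W-o['tool_pos']))*100).round(2),'turn',round(np.radians(o['tool_rot'][2]-yaw),3),'F',o['force'].round(1))
E
python3 - <<'E'
from h import *
S=eyes.read_camera('scene')
for p in[(250.9,243.8),(264,235.5),(257.7,238.3)]: print(disp(ground(S,p,.006)).round(4))
print('blue',disp((.5219,-.0606)))
go(-.064,.036,.08); go(-.064,.036,.017)
E
```

```text
[-0.0778  0.001 ]
[-0.0368 -0.0025]
[-0.0533  0.002 ]
blue [-0.07161193 -0.08564217]
pos [ 0.0587 -0.0004] 0.1757 shift cm [  3.65 -12.25   9.6 ] turn 0.001 F [-0.   0.4  0.1]
pos [ 0.0587 -0.0004] 0.1757 shift cm [  3.65 -12.23  15.9 ] turn 0.001 F [-0.   0.4  0.1]
```

Call:
drive_tool:
  angular:
    - [0,0,0]
    - [0,0,0]
    - [0,0,0]
    - [0,0,0]
    - [0,0,0]
    - [0,0,0]
    - [0,0,0]
    - [0,0,0]
  delta_pos:
    - [1.0,-3.2,0]
    - [1.0,-3.1,0]
    - [1.0,-3.0,0]
    - [0.7,-2.9,0.5]
    - [0,0,3]
    - [0,0,3]
    - [0,0,2.5]
    - [0,0,0]
  gripper: [1,1,1,1,1,1,1,1]

```text
time_s: 9.8
tool_pos: [0.5029, 0.0601, 0.0833]
tool_rot: [-179.5, 0.1, 101.6]
force: [-0.4, -0.7, -0.1]
grip_width: 0.0101
grasp_force: 0.0
```

```bash
python3 -c "
from h import *
go(-.064,.036,.017)
S=eyes.read_camera('scene')
a=S['pixels'][170:290,200:360,::-1]; cv2.imwrite('pics/p2.png',cv2.resize(a,(640,480),interpolation=2))
"
```

```text
pos [-0.0661  0.0364] 0.0833 shift cm [-0.03  0.27  6.62] turn 0.001 F [-0.4 -0.7 -0.1]
```

View pics/p2.png

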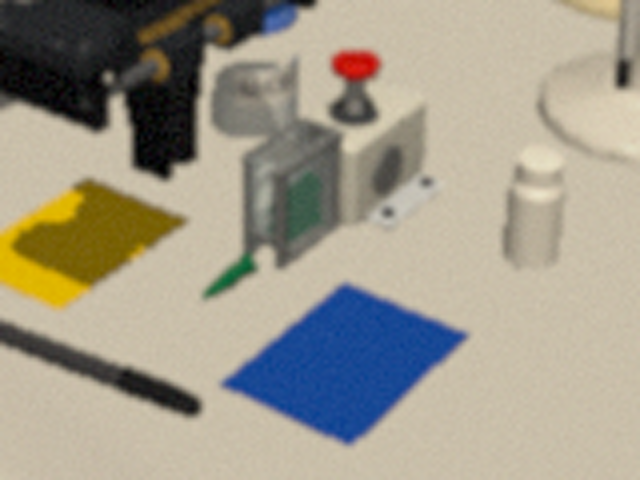

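The tube lies free in front of the gate (crop 205–255, 257–297) with the fingers on its left side, and nothing else has been disturbed. I'll lower and start the push.

Call:
drive_tool:
  angular:
    - [0,0,0]
    - [0,0,0]
    - [0,0,0]
    - [0,0,0]
    - [0,0,0]
  delta_pos:
    - [0,0.3,2]
    - [0,0,2]
    - [0,0,1.6]
    - [0,0,0.9]
    - [0,0,0]
  gripper: [1,1,1,1,1]

```text
time_s: 10.35
tool_pos: [0.5094, 0.0613, 0.0219]
tool_rot: [-180.0, 0.0, 101.6]
force: [0.3, -0.4, 0.4]
grip_width: 0.0101
grasp_force: 0.0
```

Call:
drive_tool:
  angular:
    - [0,0,0]
    - [0,0,0]
    - [0,0,0]
    - [0,0,0]
    - [0,0,0]
    - [0,0,0]
    - [0,0,0]
    - [0,0,0]
    - [0,0,0]
    - [0,0,0]
  delta_pos:
    - [-0.4,0,0]
    - [-0.4,0,0]
    - [-0.4,0,0]
    - [-0.4,0,0]
    - [-0.4,0,0]
    - [-0.4,0,0]
    - [-0.4,0,0]
    - [-0.4,0,0]
    - [-0.4,0,0]
    - [0,0,0]
  gripper: [1,1,1,1,1,1,1,1,1,1]

```text
time_s: 11.35
tool_pos: [0.5168, 0.0253, 0.0221]
tool_rot: [180.0, 0.0, 101.5]
force: [0.1, -0.6, 1.0]
grip_width: 0.0099
grasp_force: 0.0
```

```bash
python3 -c "
from h import *
go(-.062,-.070,.017)
S=eyes.read_camera('scene')
a=S['pixels'][170:290,200:360,::-1]; cv2.imwrite('pics/p3.png',cv2.resize(a,(640,480),interpolation=2))
"
```

```text
pos [-0.0595 -0.0005] 0.0221 shift cm [-6.95 -0.25  0.51] turn 0.0 F [ 0.1 -0.6  1. ]
```

View pics/p3.png

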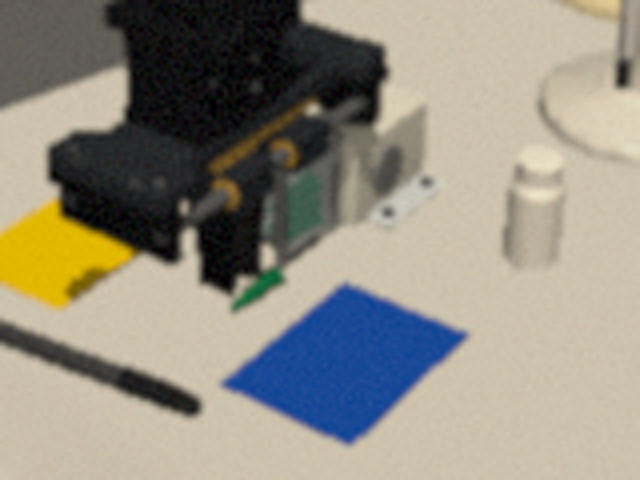

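The tube has been pushed out sideways without tipping (crop 232–283, 270–308), but the fingertips are about 5 mm too high. I'll back off slightly, lower, and continue.

Call:
drive_tool:
  angular:
    - [0,0,0]
    - [0,0,0]
    - [0,0,0]
    - [0,0,0]
  delta_pos:
    - [0.4,0,0]
    - [0,0,0.3]
    - [0,0,0.2]
    - [0,0,0]
  gripper: [1,1,1,1]

```text
time_s: 11.8
tool_pos: [0.5155, 0.0301, 0.0166]
tool_rot: [-180.0, 0.0, 101.6]
force: [0.1, -0.6, -1.1]
grip_width: 0.01
grasp_force: 0.0
```

Call:
drive_tool:
  angular:
    - [0,0,0]
    - [0,0,0]
    - [0,0,0]
    - [0,0,0]
    - [0,0,0]
    - [0,0,0]
    - [0,0,0]
    - [0,0,0]
    - [0,0,0]
    - [0,0,0]
    - [0,0,0]
    - [0,0,0]
  delta_pos:
    - [-0.4,0,0]
    - [-0.4,0,0]
    - [-0.4,0,0]
    - [-0.4,0,0]
    - [-0.4,0,0]
    - [-0.4,0,0]
    - [-0.4,0,0]
    - [-0.4,0,0]
    - [-0.4,0,0]
    - [-0.4,0,0]
    - [-0.4,0,0]
    - [0,0,0]
  gripper: [1,1,1,1,1,1,1,1,1,1,1,1]

```text
time_s: 13.0
tool_pos: [0.5248, -0.0139, 0.0171]
tool_rot: [180.0, 0.0, 101.5]
force: [0.2, 0.5, -0.6]
grip_width: 0.01
grasp_force: 0.0
```

```bash
python3 -c "
from h import *
go(-.062,-.070,.017)
S=eyes.read_camera('scene')
a=S['pixels'][170:290,200:360,::-1]; cv2.imwrite('pics/p4.png',cv2.resize(a,(640,480),interpolation=2))
"
```

```text
pos [-0.0595 -0.0405] 0.0171 shift cm [-2.95 -0.25  0.01] turn 0.0 F [ 0.2  0.5 -0.6]
```

View pics/p4.png

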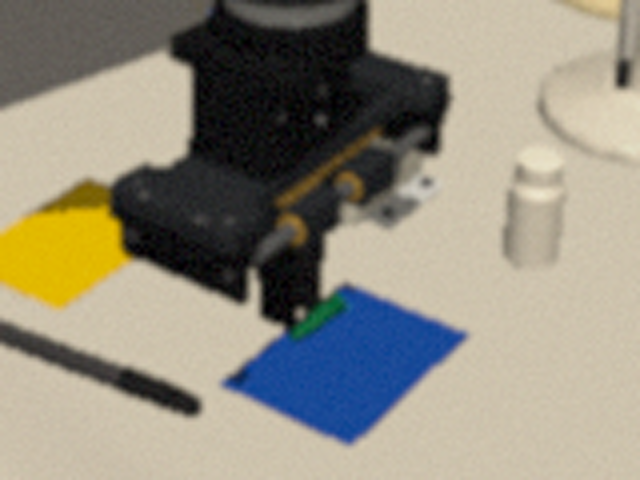

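The tube is sliding onto the mat (crop 290–345, 295–337) and still lies along the dispenser's x axis. I'll push the last 3 cm and then retreat.

Call:
drive_tool:
  angular:
    - [0,0,0]
    - [0,0,0]
    - [0,0,0]
    - [0,0,0]
    - [0,0,0]
    - [0,0,0]
    - [0,0,0]
    - [0,0,0]
    - [0,0,0]
    - [0,0,0]
    - [0,0,0]
    - [0,0,0]
    - [0,0,0]
    - [0,0,0]
    - [0,0,0]
    - [0,0,0]
    - [0,0,0]
    - [0,0,0]
  delta_pos:
    - [-0.4,0,0]
    - [-0.4,0,0]
    - [-0.4,0,0]
    - [-0.4,0,0]
    - [-0.4,0,0]
    - [-0.4,0,0]
    - [-0.4,0,0]
    - [-0.2,0,0]
    - [0,0,0]
    - [0.5,0,0]
    - [1,0,0]
    - [1,0,-1]
    - [0,0,-3]
    - [0,0,-4]
    - [0,0,-4]
    - [0,0,-4]
    - [0,0,-4]
    - [0,0,0]
  gripper: [1,1,1,1,1,1,1,1,1,1,1,1,1,1,1,1,1,1]

```text
time_s: 14.85
tool_pos: [0.5289, -0.0169, 0.223]
tool_rot: [179.4, -0.0, 101.6]
force: [0.4, 0.4, -0.4]
grip_width: 0.0099
grasp_force: 0.0
```

Run:
```python
from h import *
go(-.062,-.070,.017)
S=eyes.read_camera('scene');T=eyes.read_camera('top')
a=S['pixels'][170:290,200:360,::-1];b=T['pixels'][130:320,180:350,::-1]
cv2.imwrite('pics/p5.png',np.hstack([cv2.resize(a,(480,360),interpolation=2),cv2.resize(b,(320,360),interpolation=2)]))
for c in(S,T):
  hsv=cv2.cvtColor(c['pixels'],cv2.COLOR_RGB2HSV).astype(int)
  m=((hsv[...,0]>45)&(hsv[...,0]<95)&(hsv[...,1]>70))
  P=[disp(ground(c,p,.008)) for p in np.argwhere(m)[:,::-1]]; P=np.array([p for p in P if abs(p[0]+.07)<.07 and abs(p[1]+.085)<.06])
  if len(P): print(len(P),P.min(0),P.max(0),P.mean(0))
```

```text
pos [-0.056  -0.0442] 0.223 shift cm [-2.59 -0.82 20.59] turn 0.003 F [ 0.4  0.4 -0.4]
64 [-0.07990185 -0.09482418] [-0.03715967 -0.0822    ] [-0.05629341 -0.08813095]
```

View pics/p5.png

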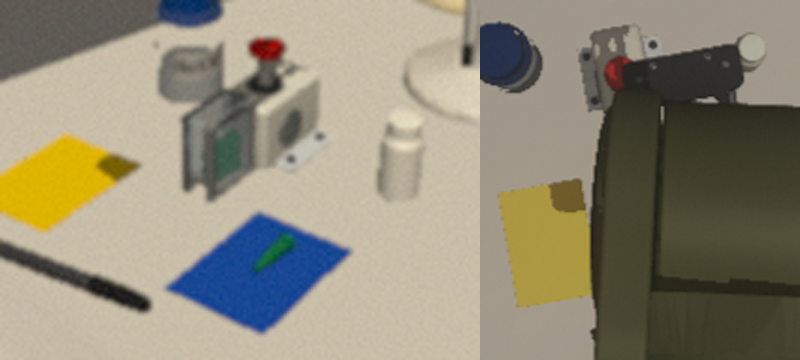

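The tube lies wholly on the blue mat (crop 253–293, 237–272) with about 20 mm or more to every edge. The plunger is up, the gate is clear and the other objects haven't moved. I'll hand it in.

```bash
python3 -c "
from h import *
print(env.sign_off())"
```

```text
the job is handed in; nothing more can be done
None
```

The plunger was pressed once and sprang back, and the single green tube was pushed sideways onto the blue mat, where it lies fully inside the edges. The bottles, the marker and the other tubes look undisturbed in the camera views; the job is handed in at about 15 s of the 48 s allowed, but no verdict came back.

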